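# Clamp the crystal and show it to the inspection camera in the mirror

## Task

The cut crystal is already sitting in its holder on the goldsmith's bench: swing the holder's clamp arm fully down onto it. Then take the upright post of the inspection mirror in the fingers and turn the mirror until the upward-looking camera beneath it would see the crystal in it, the mirror facing straight at the crystal. The mirror is sprung, so finish while still holding the post, the mirror at rest at that angle; do not touch the crystal with the fingers, and leave the little stone boxes where they are.

Things in the scene. Friction and masses are not known exactly. Their poses are not given: they have to be found in the camera images.
- stand: inspection camera: fixed round black housing, 68 mm across, 45 mm high, on an 84 mm steel foot 8 mm high; its lens looks straight up. Origin: centre of the underside, on the vertical axis about which the mirror turns. Its x axis is where the mirror faces when let go.
- mirror_face (a point): centre of the round 43 mm mirror, on the turning axis 85 mm above the bench, carried at 45 degrees above the lens between two side plates (highest point about 102 mm above the bench). The mirror faces down and outward: the camera's line of sight comes up the axis and leaves level along this point's own x axis (horizontal); y is to the left of it, z up. A thing on that x axis is seen in the middle of the mirror.
- mirror (a joint): turn of the mirror in rad about the vertical axis, counter-clockwise seen from above, 0 where the spring returns it, stops at -1.5 and 1.5. The line of sight turns by the same angle. Spring 0.2 Nm per rad (about 3.5 N sideways at the post for 1 rad), it swings back to 0 when let go.
- grip (a point): upright round steel post, 16 mm diameter, 92 mm high, that turns the mirror; it stands on a short bar behind the mirror, 60 mm from the turning axis, on the side away from where the mirror faces. Origin: centre of its foot, 58 mm above the bench, so that its top is 150 mm above the bench; the bar it stands on reaches from the axis to 8 mm past the post, top at 58 mm. Hold it by the upper 40 mm. Its x axis is parallel to the line of sight (from the post to the mirror).
- holder: fixed stone holder: dark wooden block 110 x 60 x 40 mm with a brass seat for the crystal and two steel cheeks with the clamp hinge. Origin: on the bench, straight under the crystal; the block reaches from x = -35 mm to x = 75 mm in its own frame. Its clamp arm reaches towards its own -x (roughly towards the robot). It stands ahead and to the left or right of the inspection mirror.
- crystal_mid (a point): middle of the clear faceted crystal (32 mm across, 34 mm high, from 66 to 100 mm above the bench), straight above the holder's origin, 85 mm above the bench, level with the mirror's centre. It does not come out of its seat.
- clamp_hinge (a point): middle of the clamp's hinge pin: 55 mm from the crystal's axis in the holder's +x, 112 mm above the bench; axes as the holder's.
- clamp_tip (a point): middle of the upper face of the flat steel paddle (36 mm long, 34 mm wide, 8 mm thick) at the free end of the clamp arm, 113 mm from the hinge; when the arm is down it is level, 116 mm above the bench, and 58 mm from the crystal's axis on the holder's -x side, with nothing under it. It is part of the moving arm and its axes turn with it: z is normal to the paddle's upper face, -x along the arm.
- clamp (a joint): angle of the clamp arm in rad: 0 fully down on the crystal, level; grows as the free end rises (starts between 0.6 and 1.0, end stop 1.3). A stiff hinge: it stays where it is left, about 1 N at the paddle moves it. When it is open the paddle's upper face looks up and towards the holder's +x: push it from that side, along its arc about the hinge.
- mandrel: bystander, fixed: light wooden ring cone 110 mm high with a brass ring round it, on a 72 mm foot, on the other side of the mirror from the holder. Origin: centre of its underside.
- stonebox0: bystander, loose: small white stone box 52 x 38 x 18 mm. Origin: centre of its underside.
- stonebox1: bystander, loose: small white stone box with a dark lining, 52 x 38 x 18 mm. Origin: centre of its underside.
- stonebox2: bystander, loose: small white stone box 52 x 38 x 18 mm. Origin: centre of its underside.

How it is judged (in metres and radians):
On the way, in this order (a step that is already met when the one before it is completed fails the run):
1. the clamp arm is fully down on the crystal (value of joint clamp below 0.08 rad), for 0.2 s.
2. the mirror, held by its post, faces the crystal (y of crystal_mid in the frame of mirror_face between -0.015 and 0.015 m and x of crystal_mid in the frame of mirror_face above 0.05 m and contact force between the fingers and post above 0.5 N and value of joint clamp below 0.08 rad), for 0.3 s.
At the end, for the whole second after the job is handed in: The clamp is down (within 0.08 rad), the mirror's line of sight passes within 15 mm of the crystal's middle sideways (it meets the crystal), on the mirror's facing side, the mirror is at rest (under 0.1 rad/s), and the fingers are still holding the post (more than 0.5 N) (all of step 2 and velocity of joint mirror between -0.1 and 0.1 rad/s); the arm keeps its last pose, push and grip.
It fails at once if the fingers touch the crystal (contact force between the fingers and crystal above 0.5 N).
It fails at once if a stone box is pushed out of its place (over 25 mm) (distance of any of stonebox0, stonebox1, stonebox2 from where it was at the start of the episode above 0.025 m).
It also fails if it takes over 51 s, if anything falls off the work surface, if the arm or the gripper's body presses on something with over 40 N, if the wrist force passes 120 N, or if a joint passes its speed limit or range.

## Robot

A 6-joint arm with a two-finger parallel gripper is mounted at the origin on the work surface. World frame = base frame: x ahead of the robot, y to its left, z up, the work surface at z = 0. Lengths are in mm, angles in degrees, forces in N, time in s.
With the tool pointing down it reaches from about 300 to 850 mm from the base axis. Payload 4.2 kg.
Tool frame: the origin (TCP) lies at the very end of the fingers, on their centre line; the grasp point (between the pads) lies 19 mm behind it; z points along the fingers, y is the line along which they close (so a half turn about z gives the same grasp; the last joint's range is limited). The gripper opens to 91 mm and grips with 3 to 60 N. Pads are 32 mm wide; open, the fingers measure 118 mm over their backs; the gripper's body (76 mm by 178 mm) begins 60 mm behind the grasp point.
Start: joints at [66.52, 18.312, 89.639, -0, 72.044, -1.146], TCP at [218.506, 531.882, 213.976] pointing down, gripper open.
Joint ranges: [-177.97, 177.97], [-48.28, 115.42], [12.27, 149.76], [-77.06, 257.06], [2.81, 150.46], [-146.56, 146.56]. Speed limits (degrees/s): [147.25, 147.25, 180, 180, 180, 180].

## Interface

Orientations are given as [roll, pitch, yaw] about the fixed x, y, z axes, in that order (R = Rz(yaw) Ry(pitch) Rx(roll)).
In Python, from workcell import env gives the robot as it stands.
- The arm moves only by the shell command python3 -m pendant 'ROWS' [FORCE]. ROWS is a JSON object of lists of equal length, an entry for each row: "translation": the shift along the tool's x, y, z in mm, a list of three; "roll": the turn about the tool's z in rad; "hand": the closure in counts, from 0 (fully open) to 255 (shut). In form: {"translation": [[dx, dy, dz], ...], "roll": [roll, ...], "hand": [hand, ...]}. A call has exactly 8 rows; each row shifts and turns the commanded pose from where the row before left it, along the tool's axes as they then stand; what a row does not reach is not made up. A row lasts 1/12 s, in which the tool goes at most 41.7 mm and 7.16 degrees, less where a joint would pass 70% of its speed; a pose out of reach is approached as far as the arm can. A call with a gripper value outside its range is refused whole. The fingers move at their own pace and stop on an object; FORCE is the grip in N (left out, the last holds). Time passes only in rows, so rows that do not move let the fingers close, or fill a call up. It gives the time, the measured TCP pose, the force, the opening and the grip force at its end, in the units of the state.
- env.state(): the state, without advancing time (a new reading comes with each control period).
- env.grab_frame(name): name is "scene" or "top" or "wrist"; returns a dict with "frame" (384x512x3 uint8, red, green, blue), "z_map" (384x512 float32, mm along the optical axis (not along the pixel's ray), 0 where there is no reading), "fx", "fy", "cx", "cy" (pixels), "pose" (4x4, takes a point from camera to world coordinates). Camera axes: x right, y down, z forward; pixel columns grow to the right and rows downward; lengths in mm; the calibration is good to about 2 mm. A picture is of the moment at which its call begins.
- env.job_done(): hands the job in; it is judged then, once.
Trained networks look in a picture, given as the dict that the camera call returned (one of the last four; its "shot" number tells which), for a name from the list of things; names that differ only in an ending like _2 or _b are one class to them, and where a whole thing is asked for, a point or a joint stands for the part that bears it (a point fixed in the world has none). Each returns a list of dicts, best first, with "score" (0 to 1); they miss things now and then, are a little off and sometimes report something else, mostly with a low value. They report only what shows in the picture. A call takes as long as a camera call.
- env.recognise(picture, label): "rect" ([centre column, centre row, width, height] in pixels, round what is visible of it).
- env.regions_of(picture, label): "pixels" (384x512 bool, what is visible of it) and "rect" ([centre column, centre row, width, height] in pixels, round what is visible of it).
The state is a dict: "time_s": time; "qpos": joint angles; "qvel": joint speeds; "effort": joint torques, N m; "ee_pos": TCP position; "ee_rot": TCP orientation; "force": force on the tool from outside, world axes, zero at the start; "torque": the same for the moment, N m; "gripper_width": finger opening in mm; "gripper_force": force on a finger pad.
Only numpy, scipy, OpenCV 4.12 (cv2) and the standard library are available. Lean on these libraries where they do the work, as an engineer would, in place of code of your own. Each camera call takes 0.05 s, during which the arm holds its last target. There are 200 camera calls.

## Working session

There is one attempt and no reset: what is moved stays moved. The work goes in short steps, Python scripts to look and compute and a shell command to move; the robot and the scene stay as the last step left them, time stands still between calls to the robot, and variables do not carry over. Pictures are saved under pics/ and viewed, at most 10 in all, crops included, and the job is handed in when it is done.

```bash
ls; mkdir -p pics
cat > h.py <<'E'
import numpy as np, cv2
from workcell import env
def pts(p,mask):
    m=mask&(p["z_map"]>0); v,u=np.nonzero(m); z=p["z_map"][m]
    c=np.stack([(u-p["cx"])/p["fx"]*z,(v-p["cy"])/p["fy"]*z,z,np.ones_like(z)])
    return (np.array(p["pose"])@c)[:3].T
def look(cam,labels):
    p=env.grab_frame(cam)
    for l in labels:
        for r in env.regions_of(p,l)[:2]:
            P=pts(p,r["pixels"])
            if len(P)<5: continue
            print(cam,l,round(r["score"],2),[round(x) for x in r["rect"]],"med",np.median(P,0).round(),"lo",np.percentile(P,3,axis=0).round(),"hi",np.percentile(P,97,axis=0).round())
    return p
E
python3 - <<'E'
from h import *
L=["stand","mirror_face","grip","holder","crystal_mid","clamp_tip","mandrel","stonebox0","stonebox1"]
a=look("top",L); b=look("scene",L)
cv2.imwrite("pics/a.png",a["frame"][...,::-1]);cv2.imwrite("pics/b.png",b["frame"][...,::-1])
print(env.state())
E
```

```text
pics
top stand 0.89 [228, 203, 36, 52] med [581.  54.  53.] lo [530.  18.  -0.] hi [622.  88. 148.]
top mirror_face 0.81 [230, 201, 32, 49] med [584.  58.  57.] lo [528.  22.  43.] hi [620.  86. 149.]
top grip 0.73 [231, 202, 35, 51] med [585.  59.  56.] lo [529.  24.  42.] hi [622.  86. 148.]
top grip 0.52 [179, 155, 34, 33] med [677. 168.  21.] lo [652. 143.  15.] hi [714. 204. 108.]
top holder 0.79 [312, 161, 38, 56] med [ 651. -108.   41.] lo [ 613. -141.   11.] hi [711. -85. 215.]
top holder 0.18 [321, 153, 19, 36] med [ 642. -114.  193.] lo [ 621. -128.  124.] hi [696. -99. 217.]
top crystal_mid 0.97 [311, 159, 31, 58] med [ 654. -108.   41.] lo [ 613. -141.    8.] hi [713. -85. 215.]
top clamp_tip 0.89 [321, 154, 16, 37] med [ 640. -114.  196.] lo [ 620. -128.  121.] hi [ 698. -100.  217.]
top clamp_tip 0.51 [313, 161, 42, 57] med [ 652. -108.   41.] lo [ 613. -141.    6.] hi [714. -85. 215.]
top mandrel 0.44 [313, 159, 35, 53] med [ 651. -108.   41.] lo [ 613. -141.   14.] hi [710. -85. 215.]
top stonebox0 0.93 [286, 234, 20, 25] med [508. -64.  18.] lo [486. -82.  14.] hi [5
[... 1609 characters left out ...]
.   4.] hi [534. -53.  21.]
{'time_s': 1.0, 'qpos': array([ 6.65202017e+01,  1.83126010e+01,  8.96370680e+01,  8.42286007e-05,
        7.20449884e+01, -1.14443134e+00]), 'qvel': array([ 0.01913027,  0.07004878,  0.10706118, -0.03792827, -0.10645809,
       -0.01573561]), 'effort': array([-1.23342204e-03, -4.12344503e+01, -2.32231522e+01,  7.27035664e-02,
        3.77566216e-02, -6.48635066e-06]), 'ee_pos': array([218.51189354, 531.89267385, 213.98200774]), 'ee_rot': array([1.79994657e+02, 2.65939257e-05, 1.57664607e+02]), 'force': array([-0.37266889, -0.29006594,  0.20780835]), 'torque': array([-0.01223499,  0.05079948, -0.05409156]), 'gripper_force': 0.0, 'gripper_width': 91.38572408977258}
```

Run:
```python
from h import *
for cam in ("top","scene"):
    p=env.grab_frame(cam); P=pts(p,np.ones((384,512),bool))
    S=lambda lo,hi,c,r:P[(P[:,2]>lo)&(P[:,2]<hi)&(np.hypot(*(P[:,:2]-c).T)<r)]
    q=S(125,155,(560,50),70); print(cam,"post top",len(q),q.mean(0).round(1),np.ptp(q,0).round(1))
    q=S(146,155,(560,50),70); print(" post cap",len(q),q.mean(0).round(1),np.ptp(q,0).round(1))
    q=S(4,12,(580,54),60); 
    if len(q)>5: print(" foot circle",cv2.minEnclosingCircle(q[:,:2].astype(np.float32)))
    q=S(38,49,(580,54),50); print(" hous circle",len(q),cv2.minEnclosingCircle(q[:,:2].astype(np.float32)))
    q=S(33,44,(650,-115),90); print(" block",len(q),cv2.minAreaRect(q[:,:2].astype(np.float32)))
    q=S(112,230,(650,-115),100); c=q.mean(0); u,s,v=np.linalg.svd(q-c); print(" clamp",len(q),c.round(1),s,v.round(3)); t=(q-c)@v[0]; print(q[t<np.percentile(t,4)].mean(0),q[t>np.percentile(t,96)].mean(0))
    q=S(60,100,(660,-115),40); print(" crystal",len(q),q.mean(0) if len(q) else 0)
    im=cv2.resize(p["frame"][100:340,130:430],None,fx=2.6,fy=2.4)[...,::-1]; cv2.imwrite(f"pics/c_{cam}.png",im)
```

```text
top post top 57 [530.7  67.5 147.7] [13.5 14.2 24.7]
 post cap 50 [530.8  68.  149.4] [13.5 13.6  6.2]
 foot circle ((581.4716186523438, 52.04132843017578), 57.72060775756836)
 hous circle 192 ((589.6127319335938, 54.18808364868164), 36.70803451538086)
 block 832 ((666.7338256835938, -114.18283081054688), (110.19410705566406, 59.012107849121094), 0.2920999526977539)
 clamp 513 [ 658.4 -114.1  172.4] [1068.44913066  201.93287405   64.16576357] [[-0.627 -0.005  0.779]
 [ 0.021 -1.     0.01 ]
 [ 0.779  0.023  0.627]]
[ 705.8892099  -110.90654622  117.28686086] [ 621.74316025 -114.98579404  215.99487588]
 crystal 89 [ 649.87932085 -106.44622727   86.73716157]
scene post top 166 [532.9  64.4 141. ] [16.4 15.5 26.7]
 post cap 63 [530.9  65.7 149.6] [15.2 14.8  5.7]
 foot circle ((588.9063110351562, 52.04249954223633), 41.96261978149414)
 hous circle 401 ((591.5039672851562, 49.58194351196289), 34.445945739746094)
 block 1684 ((665.1044311523438, -116.9492416381836), (111.5086441040039, 60.24628448486328), 0.9366918206214905)
 clamp 2025 [ 660.2 -117.6  169.6] [1992.25615822  376.21889895  107.46198134] [[ 0.623  0.001 -0.782]
 [-0.04  -0.999 -0.033]
 [-0.781  0.052 -0.622]]
[ 621.9847204  -117.81669801  216.82972966] [ 706.8222817  -118.65263473  115.46093285]
 crystal 548 [ 660.63184504 -120.3852574    82.09038934]
```

View pics/c_scene.png

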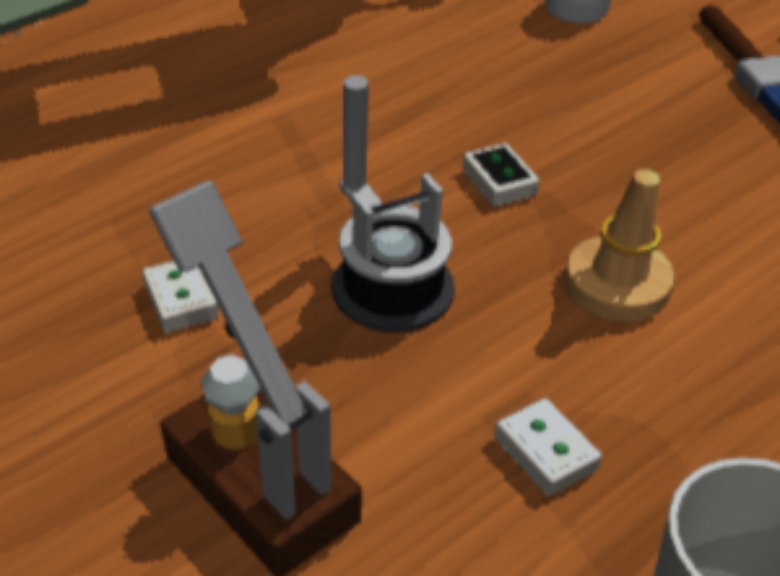

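View pics/c_top.png

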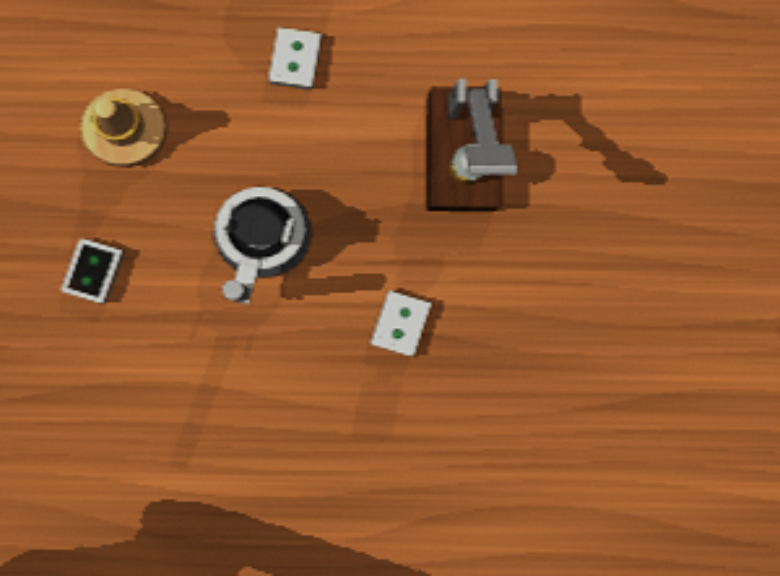

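The scene view shows the clamp open by about 51° at (215,270), with the post at (355,130). The top view has the post at (237,290), the holder at (465,150), and the mandrel and boxes clear of both. I'll close the fingers and go above the paddle.

```bash
python3 -m pendant '{"translation":[[0,0,0],[0,0,0],[0,0,0],[0,0,0],[-22,-32,-1],[-22,-32,-1],[-22,-32,-1],[-22,-32,-1]],"roll":[-0.0975,-0.0975,-0.0975,-0.0975,0,0,0,0],"hand":[255,255,255,255,255,255,255,255]}' 20
python3 -m pendant '{"translation":[[-22,-32,-1],[-22,-32,-1],[-22,-32,-1],[-22,-32,-1],[-22,-32,-1],[-22,-32,-1],[-22,-32,-1],[-22,-32,-1]],"roll":[0,0,0,0,0,0,0,0],"hand":[255,255,255,255,255,255,255,255]}'
```

```text
time_s: 1.77
ee_pos: [307.0, 402.6, 218.0]
ee_rot: [180.0, 0.0, -179.9]
force: [1.9, -0.2, 0.6]
gripper_width: 40.3
gripper_force: 0.0
time_s: 2.43
ee_pos: [483.4, 146.2, 226.3]
ee_rot: [180.0, 0.0, -180.0]
force: [0.3, 0.9, -0.8]
gripper_width: 0.3
gripper_force: 0.0
```

```bash
python3 -m pendant '{"translation":[[-23,-32.7,-1],[-23,-32.7,-1],[-23,-32.7,-1],[-23,-32.7,-1],[-23,-32.7,-1],[-23,-32.7,-1],[-23,-32.7,-1],[-23,-32.7,-1]],"roll":[0,0,0,0,0,0,0,0],"hand":[255,255,255,255,255,255,255,255]}'
python3 - <<'E'
from h import *
p=env.grab_frame("scene")
cv2.imwrite("pics/d.png",cv2.resize(p["frame"][100:340,130:430],None,fx=2.6,fy=2.4)[...,::-1])
# planned arc, TCP targets (corner 16 mm towards -x)
for th in (51,45,40,35,30,25,20,15,10,5,0,-2):
    t=np.radians(th);print(th,round(701-113*np.cos(t)+4*np.sin(t)+16,1),round(112+113*np.sin(t)+4*np.cos(t),1))
E
```

```text
time_s: 3.1
ee_pos: [667.5, -115.5, 234.0]
ee_rot: [180.0, 0.0, 180.0]
force: [0.6, 0.2, 0.2]
gripper_width: 0.2
gripper_force: 0.0
51 649.0 202.3
45 639.9 194.7
40 633.0 187.7
35 626.7 180.1
30 621.1 172.0
25 616.3 163.4
20 612.2 154.4
15 608.9 145.1
10 606.4 135.6
5 604.8 125.8
0 604.0 116.0
-2 603.9 112.1
```

View pics/d.png

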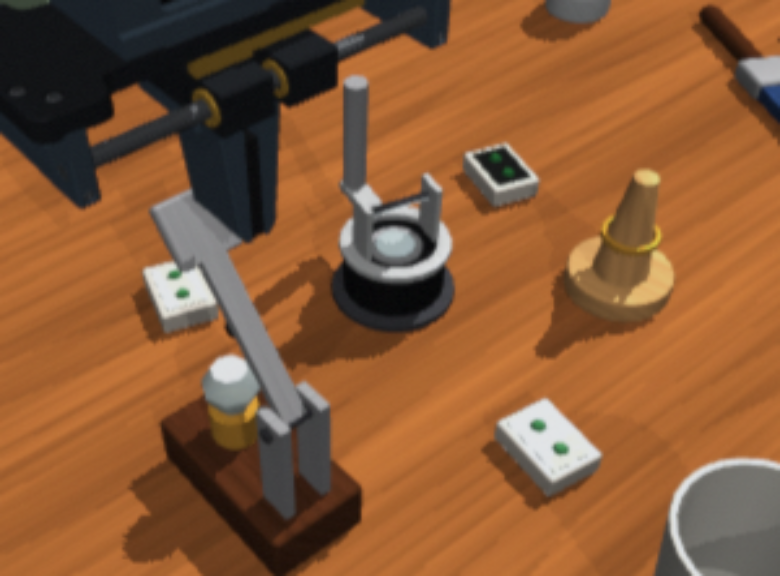

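Run:
```python
from h import *
p=env.grab_frame("scene"); T=np.linalg.inv(np.array(p["pose"]))
print(np.array(p["pose"])[:3,3].round())
for n,w in dict(tcp=(667.5,-115.5,234),padtop=(631,-115.5,201),tip=(620,-115.5,217)).items():
    c=T@np.array([*w,1]);u=p["fx"]*c[0]/c[2]+p["cx"];v=p["fy"]*c[1]/c[2]+p["cy"];print(n,(u-130)*2.6,(v-100)*2.4, "depth",c[2], p["z_map"][int(v),int(u)])
P=pts(p,np.ones((384,512),bool)); q=P[(P[:,2]>222)&(P[:,2]<260)&(np.hypot(P[:,0]-667,P[:,1]+115)<60)]
print(len(q),q.min(0).round(),q.max(0).round())
```

```text
[ 951. -295.  551.]
tcp 238.66870153989365 218.76445112433112 depth 460.35916054331165 427.34317
padtop 197.1602028690857 227.65716153162123 depth 503.7631703826572 500.84644
tip 180.66507379859468 192.80260886218937 depth 499.00762699935774 0.0
475 [ 653. -135.  233.] [ 689. -113.  260.]
```

```bash
python3 -m pendant '{"translation":[[9,0,16],[9.5,0,16],[9,0,7.5],[7,0,7],[6.5,0,7.5],[5.5,0,8],[5,0,8.5],[4,0,9]],"roll":[0,0,0,0,0,0,0,0],"hand":[255,255,255,255,255,255,255,255]}'
python3 - <<'E'
from h import *
p=env.grab_frame("scene"); cv2.imwrite("pics/e.png",cv2.resize(p["frame"][100:340,130:430],None,fx=2.6,fy=2.4)[...,::-1])
E
```

```text
time_s: 3.87
ee_pos: [610.6, -113.0, 154.3]
ee_rot: [180.0, 0.0, -180.0]
force: [-1.0, 0.8, 0.1]
gripper_width: 0.5
gripper_force: 0.2
```

View pics/e.png

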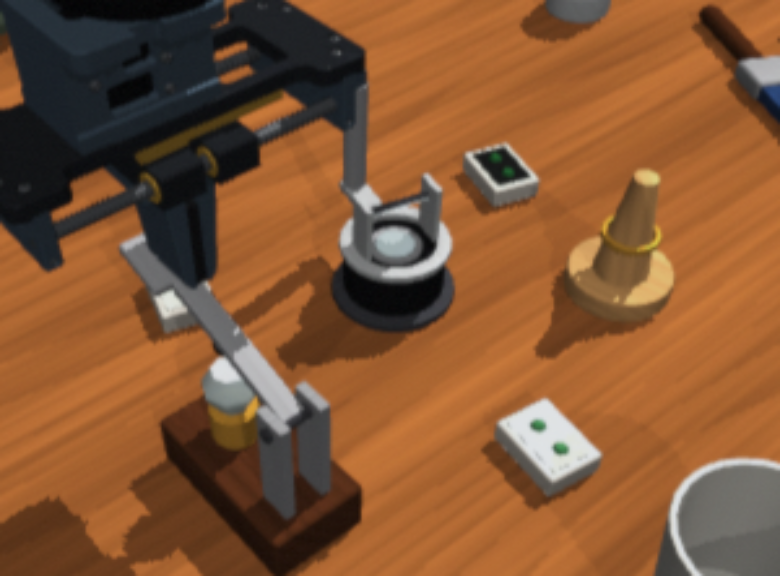

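The picture shows the finger pressing on the paddle at (175,265) and the arm about 20° above level. I'll continue along the arc.

```bash
python3 -m pendant '{"translation":[[3,0,9],[2.5,0,9.5],[1.5,0,9.5],[0.5,0,7],[0,0,4],[0,0,2],[0,0,0],[0,0,0]],"roll":[0,0,0,0,0,0,0,0],"hand":[255,255,255,255,255,255,255,255]}'
```

```text
time_s: 4.58
ee_pos: [602.9, -113.5, 116.0]
ee_rot: [180.0, -0.0, -180.0]
force: [-7.1, 1.8, 15.7]
gripper_width: 0.2
gripper_force: 8.0
```

```bash
python3 -m pendant '{"translation":[[0,0,0],[0,0,0],[0,0,-15],[0,0,-22],[0,0,-22],[0,0,-22],[14,36,0],[14,36,0]],"roll":[0,0,0,0,0,0,0,0],"hand":[255,255,255,255,255,255,255,255]}'
python3 -m pendant '{"translation":[[14,36,0],[14,36,0],[14,36,0],[0,0,0],[0,0,0],[0,0,0],[0,0,0],[0,0,0]],"roll":[0,0,0,0.09,0.09,0.08,0,0],"hand":[80,80,80,80,80,80,80,80]}'
python3 - <<'E'
from h import *
print(env.state()["ee_pos"])
for cam in ("scene","wrist"):
    p=env.grab_frame(cam); P=pts(p,np.ones((384,512),bool))
    q=P[(P[:,2]>100)&(P[:,2]<153)&(np.hypot(P[:,0]-531,P[:,1]-67)<25)]
    print(cam,len(q), q.mean(0).round(1) if len(q) else 0, np.ptp(q,0).round(1) if len(q) else 0)
    q=P[(P[:,2]>146)&(P[:,2]<153)&(np.hypot(P[:,0]-531,P[:,1]-67)<25)]
    print("  cap",len(q), q.mean(0).round(1) if len(q) else 0)
    q=P[(P[:,2]>60)&(P[:,2]<230)&(np.hypot(P[:,0]-640,P[:,1]+115)<80)&(P[:,0]<630)]
    print("  clamp",len(q), q.min(0).round(),q.max(0).round(),np.median(q,0)) if len(q) else 0
    cv2.imwrite(f"pics/f_{cam}.png",p["frame"][...,::-1])
E
```

```text
time_s: 5.25
ee_pos: [576.9, -42.2, 195.5]
ee_rot: [-180.0, 0.2, 179.8]
force: [-0.3, -0.2, -1.2]
gripper_width: 0.3
gripper_force: 0.0
time_s: 5.92
ee_pos: [533.6, 66.4, 194.2]
ee_rot: [-180.0, -0.0, 165.2]
force: [-0.0, -0.5, -0.2]
gripper_width: 50.8
gripper_force: 0.0
[533.64743299  66.3701495  194.15178202]
scene 271 [533.3  63.8 130. ] [16.5 15.8 51.8]
  cap 64 [531.2  65.9 149.7]
  clamp 667 [ 569. -134.  110.] [ 630. -100.  119.] [ 595.57858993 -118.27996944  116.41964738]
wrist 729 [528.   69.2 139.1] [15.8 15.4 52.7]
  cap 404 [530.2  68.6 150.6]
```

View pics/f_scene.png

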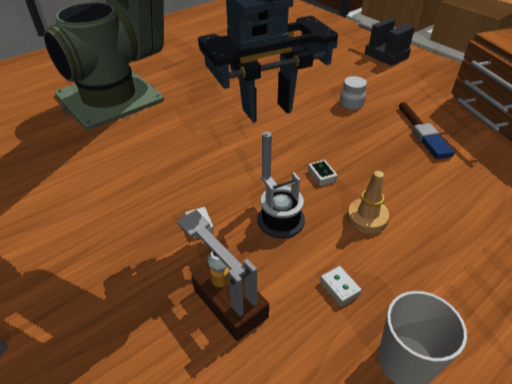

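View pics/f_wrist.png

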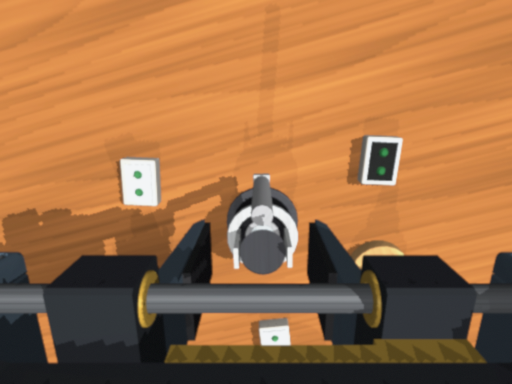

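The scene view shows the clamp level on the crystal at (220,240). The wrist view has the post top at (263,250), centred between the fingers. I'll descend and grip.

```bash
python3 -m pendant '{"translation":[[3,0,20],[0,0,20],[0,0,20],[0,0,20],[0,0,0],[0,0,0],[0,0,0],[0,0,0]],"roll":[0,0,0,0,0,0,0,0],"hand":[80,80,80,80,255,255,255,255]}' 20
python3 -m pendant '{"translation":[[0,0,0],[0,0,0],[0,0,0],[0,0,0],[0,0,0],[0,0,0],[0,0,0],[0,0,0]],"roll":[0,0,0,0,0,0,0,0],"hand":[255,255,255,255,255,255,255,255]}' 20
```

```text
time_s: 6.68
ee_pos: [531.8, 67.1, 115.9]
ee_rot: [179.9, 0.2, 165.1]
force: [-0.5, 0.1, 0.4]
gripper_width: 38.7
gripper_force: 0.0
time_s: 7.35
ee_pos: [531.0, 67.2, 114.9]
ee_rot: [180.0, 0.0, 165.1]
force: [-0.6, -0.2, 5.8]
gripper_width: 15.4
gripper_force: 20.0
```

```bash
python3 -m pendant '{"translation":[[-0.3,5.9,0],[-0.3,5.9,0],[-0.3,5.9,0],[-0.3,5.9,0],[-0.3,5.9,0],[0,0,0],[0,0,0],[0,0,0]],"roll":[0.0986,0.0986,0.0986,0.0986,0.0986,0,0,0],"hand":[255,255,255,255,255,255,255,255]}'
python3 - <<'E'
import numpy as np
a=np.radians(165.2-28.2);print(589.3+60*np.cos(a),51.6+60*np.sin(a))
E
```

```text
time_s: 8.02
ee_pos: [543.9, 93.3, 115.0]
ee_rot: [-180.0, -0.1, 136.9]
force: [-3.8, 1.9, 7.3]
gripper_width: 15.6
gripper_force: 20.0
545.4187779028497 92.51990160374991
```

```bash
python3 -m pendant '{"translation":[[-0.8,5.9,0],[-0.8,5.9,0],[-0.3,5.9,0],[-0.3,5.9,0],[-0.3,5.9,0],[0,0,0],[0,0,0],[0,0,0]],"roll":[0.0986,0.0986,0.0986,0.0986,0.0986,0,0,0],"hand":[255,255,255,255,255,255,255,255]}'
python3 - <<'E'
from h import *
s=env.state();print(s["force"].round(1),s["ee_pos"].round(1))
p=env.grab_frame("scene"); q=env.grab_frame("top")
for c in (p,q):
    P=pts(c,np.ones((384,512),bool))
    S=lambda lo,hi,x,y,r:P[(P[:,2]>lo)&(P[:,2]<hi)&(np.hypot(P[:,0]-x,P[:,1]-y)<r)]
    b=S(34,44,666,-116,75); print("block",cv2.minAreaRect(b[:,:2].astype(np.float32)))
    k=S(68,98,646,-116,24); print("crystal",len(k),k.min(0).round(),k.max(0).round()) if len(k) else 0
    f=S(4,12,589,51,50); print("foot",cv2.minEnclosingCircle(f[:,:2].astype(np.float32)))
    k=S(100,122,590,-116,35);print("paddle",k.mean(0),k.min(0),k.max(0))
cv2.imwrite("pics/g.png",cv2.resize(p["frame"][100:340,130:430],None,fx=2.6,fy=2.4)[...,::-1])
E
```

```text
time_s: 8.68
ee_pos: [568.0, 110.2, 115.0]
ee_rot: [-179.8, -0.3, 108.6]
force: [-7.3, 6.8, 9.5]
gripper_width: 15.5
gripper_force: 20.0
[-7.3  6.8  9.5] [568.  110.2 115. ]
block ((665.3915405273438, -116.6323013305664), (111.38818359375, 60.08326721191406), 0.5336683988571167)
crystal 190 [ 633. -132.   68.] [ 661. -109.   98.]
foot ((588.6483154296875, 52.074127197265625), 41.820247650146484)
paddle [ 594.56889193 -118.02999137  116.08031882] [ 569.09751766 -134.10874972  109.28261901] [624.77052591 -99.4947684  119.12524612]
block ((666.6572265625, -114.24664306640625), (110.04203796386719, 59.13498306274414), 0.17878983914852142)
crystal 63 [ 633. -131.   68.] [658. -99.  98.]
foot ((591.516357421875, 47.6970329284668), 45.753074645996094)
paddle [ 593.55239588 -114.92212219  115.4358678 ] [ 571.4174108  -131.38839374  110.80351697] [624.33925208 -98.68267759 121.14740656]
```

View pics/g.png

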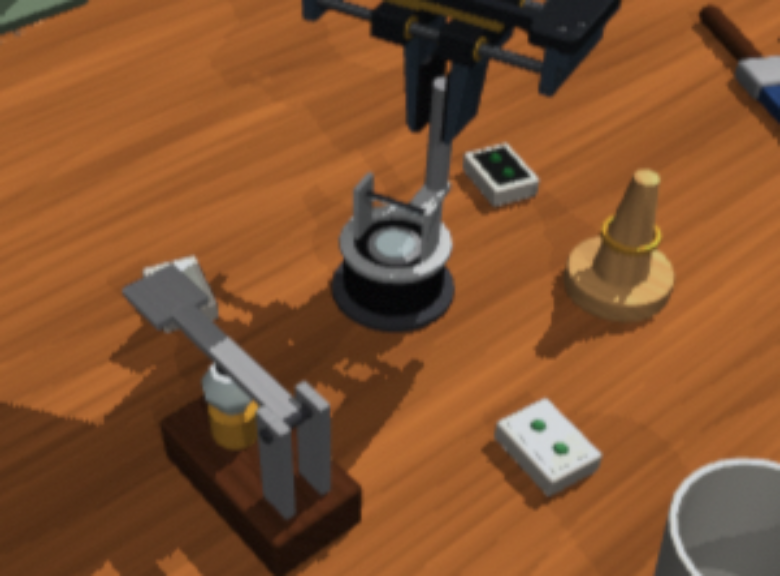

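```bash
python3 -m pendant '{"translation":[[-1,0.7,0],[-1,0.8,0],[0,0,0],[0,0,0],[0,0,0],[0,0,0],[0,0,0],[0,0,0]],"roll":[0.0,0.02,0,0,0,0,0,0],"hand":[255,255,255,255,255,255,255,255]}'
python3 - <<'E'
from h import *
for cam in ("scene","wrist"):
    p=env.grab_frame(cam); P=pts(p,np.ones((384,512),bool))
    q=P[(P[:,2]>64)&(P[:,2]<94)&(np.hypot(P[:,0]-570,P[:,1]-108)<14)]
    if len(q)<8: print(cam,len(q)); continue
    from scipy.optimize import least_squares
    f=least_squares(lambda c:np.hypot(q[:,0]-c[0],q[:,1]-c[1])-8,(570,108),loss="soft_l1")
    c=f.x; print(cam,len(q),c.round(1),"rms",np.sqrt((f.fun**2).mean()).round(2),"sight",np.degrees(np.arctan2(51.6-c[1],589.2-c[0])).round(1))
s=env.state(); print(s["ee_pos"],s["qvel"].round(2))
E
```

```text
time_s: 9.45
ee_pos: [569.1, 110.4, 115.0]
ee_rot: [-179.8, -0.5, 107.4]
force: [-9.0, 12.6, 9.8]
gripper_width: 15.7
gripper_force: 20.0
scene 120 [567.4 109.7] rms 0.78 sight -69.4
wrist 325 [569.5 110.6] rms 0.2 sight -71.6
[569.15103229 110.43008145 115.00948282] [ 0.08 -0.06  0.11 -0.01 -0.05  0.04]
```

```bash
python3 -m pendant '{"translation":[[0.8,0.7,0],[0.7,0.7,0],[0,0,0],[0,0,0],[0,0,0],[0,0,0],[0,0,0],[0,0,0]],"roll":[0.01,0.01,0,0,0,0,0,0],"hand":[255,255,255,255,255,255,255,255]}'
python3 - <<'E'
from h import *
from scipy.optimize import least_squares
p=env.grab_frame("wrist"); P=pts(p,np.ones((384,512),bool))
q=P[(P[:,2]>64)&(P[:,2]<94)&(np.hypot(P[:,0]-570,P[:,1]-108)<14)]
c=least_squares(lambda c:np.hypot(q[:,0]-c[0],q[:,1]-c[1])-8,(570,108),loss="soft_l1").x
for ax in ((589.2,51.6),(589.4,53.9)):
    a=np.arctan2(ax[1]-c[1],ax[0]-c[0]); d=np.array([646,-115.5])-ax; print(c,np.degrees(a),"y",-np.sin(a)*d[0]+np.cos(a)*d[1])
p=look("scene",["stonebox0"])
E
```

```text
time_s: 10.22
ee_pos: [570.4, 111.0, 115.0]
ee_rot: [-179.8, -0.4, 106.2]
force: [-8.3, 7.8, 9.4]
gripper_width: 16.0
gripper_force: 20.0
[570.84279124 111.05585405] -72.84173926735205 y 4.975516652750088
[570.84279124 111.05585405] -72.0125626088582 y 1.5214794308572692
scene stonebox0 0.71 [338, 288, 41, 36] med [755.  22.  19.] lo [726.   7.   2.] hi [777.  44.  21.]
scene stonebox0 0.6 [200, 221, 30, 33] med [504. -55.  18.] lo [479. -87.   4.] hi [535. -44.  21.]
```

```bash
python3 -c "
from workcell import env
print(env.job_done())"
```

```text
the job is handed in; nothing more can be done
None
```

I handed the job in with the clamp arm level on the crystal and the fingers still gripping the post at 20 N. By my measurement the mirror's line of sight passes about 2–5 mm from the crystal's middle (15 mm allowed); no verdict came back.

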